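# Full choke and prime

### The job

Get the test engine ready for a cold start: with the fingertips, push the choke lever (red T-bar) past its half-choke click all the way to the full-choke stop at the red mark, then press the round blue primer button all the way down and let it come back up. Only push and press: leave the throttle lever (black ball) as it is set, and do not pick up or shift any of the tools and cans.

Things in the scene. Friction and masses are not known exactly. Their poses are not given: they have to be found in the camera images.
- choke_grip (a point): Centre of the red T-bar on top of the choke lever: a cylinder 50 mm long and 18 mm across, level, lying across the lever's travel (along the unit's y). It is carried by a steel stem 10 mm thick and rides an arc of radius 100 mm, 135 mm above the bench at both ends of the travel and 145 mm in the middle. The space round the bar is free; the quadrant's rim below it is 100 mm above the bench.
- choke (a joint): Choke lever angle, rad. 0 = open (start, give or take a little: the lever leans back toward the robot, white mark), 0.45 = half choke (first detent, lever upright, yellow mark), 0.9 = full choke (second position and hard stop, lever leans away from the robot, red mark). A spring detent holds it at each of the three; the lever must be pushed over a crest near 0.22 and another near 0.68 (about 4 N at the bar) and then snaps to the next position by itself.
- choke_unit: Grey choke unit bolted to the bench: foot 140 x 66 mm, two round quadrant cheeks of 55 mm radius with the lever in the slot between them. Origin at the centre of its underside; its +x is the direction in which the lever is pushed (away from the robot, turned by up to 0.4 rad), z up. The lever pivots about the unit's y axis, 45 mm above the origin, so at joint value q the bar's centre is at x = 100 mm sin(q - 0.45), y = 0, z = 45 mm + 100 mm cos(q - 0.45).
- throttle_grip (a point): Centre of the black ball, 32 mm across, on the throttle lever: an otherwise alike grey unit without coloured marks, set anywhere in its travel and held by friction. Not to be moved.
- primer_top (a point): Centre of the top face of the round blue primer button, 38 mm across, facing up about 80 mm above the bench (the exact height is this point's). It moves down with the button; it sits in a black housing on a grey box with a 110 x 90 mm foot.
- primer (a joint): How far the primer button is pressed, m: 0 = up, 0.009 = fully down. A spring returns it; fully down takes about 6 N.
- spray_can: Spray can, 58 mm across, about 190 mm tall, standing. Origin at the centre of its underside. Leave alone.
- grease_jar: White jar with a yellow cap, 70 mm across, 70 mm tall, standing. Origin at the centre of its underside. Leave alone.
- tape_measure: Yellow tape measure, 60 x 40 x 58 mm. Origin at the centre of its underside. Leave alone.
- socket: Steel socket, 34 mm across, 40 mm tall, standing. Origin at the centre of its underside. Leave alone.
- spanner: Steel spanner, 170 mm long, lying flat. Leave alone.
- screwdriver: Screwdriver with a red handle, 190 mm long, lying flat. Leave alone.

How it is judged:
By the outcome, as a careful person would: the job done as asked, in the order asked, and still so for the second after the job is handed in, with the robot touching nothing.
It also fails if it takes over 42 s, if anything falls off the work surface, if the arm or the gripper's body presses on something with over 40 N, if the wrist force passes 120 N, or if a joint passes its speed limit or range.

### The arm

A 7-joint arm with a two-finger parallel gripper is mounted at the origin on the work surface. World frame = base frame: x ahead of the robot, y to its left, z up, the work surface at z = 0. Lengths are in m, angles in degrees, forces in N, time in s.
With the tool pointing down it reaches from about 0.4 to 0.85 m from the base axis. Payload 4.5 kg.
Tool frame: the origin (TCP) lies on the centre line of the jaws, within the pads' length; the fingertips stand 8 mm ahead of it and the grasp point (between the pads) lies 11 mm behind it; z points along the fingers, y is the direction in which the jaws open and shut (so a half turn about z gives the same grasp; the last joint's range is limited). The gripper opens to 85 mm and grips with 20 to 120 N. Pads are 22 mm wide; open, the fingers measure 114 mm over their backs; the gripper's body (76 mm by 85 mm) begins 54 mm behind the grasp point. The pads swing forward as they close: fully open they stand 13 mm farther back than shut.
Start: joints at [-71.746, 39.483, -11.15, 89.685, 9.013, 51.709, -12.324], TCP at [0.176, 0.6, 0.239] pointing down, gripper open.
Joint ranges: [-172.22, 172.22], [-26.19, 119.32], [-84.43, 86.54], [7.71, 146.69], [-57.33, 237.33], [2.42, 119.75], [-152.13, 152.13]. Speed limits (degrees/s): [147.25, 147.25, 180, 180, 180, 180, 180].

### API

Orientations are given as a 3x3 rotation matrix whose columns are the frame's x, y, z axes.
In Python, from bench import ctrl gives the robot as it stands.
- The arm moves only by the tool move_arm, never from a script. Its argument "steps" is one flat list of numbers, 7 for each row, row after row: the turn, a rotation vector about the tool's x, y, z in rad, then the shift along the tool's x, y, z in cm, then the gripper's target within -1 to 1 (fully open at 1, half-way at 0, shut at -1). A call has exactly 10 rows; each row is the pose to reach, as a shift and turn from the pose measured when the call began, along the tool's axes at that moment; what a row does not reach only later rows make up. A row lasts 1/10 s, in which the tool goes at most 50 mm and 8.59 degrees, less where a joint would pass 70% of its speed; a pose out of reach is approached as far as the arm can. A call with a gripper value outside its range is refused whole. The fingers move at their own pace and stop on an object; "newtons" is the grip in N (left out, the last holds). Time passes only in rows, so rows that repeat a pose let the fingers close, or fill a call up. It gives the time, the measured TCP pose, the force and the opening at its end, in the units of the state.
- ctrl.state(): the state, without advancing time (a new reading comes with each control period).
- ctrl.grab_frame(name): name is "scene" or "top" or "wrist"; returns the picture (384x512x3 uint8, blue, green, red); there is no depth.
- ctrl.camera_model(name): a dict with "mtx" (3x3 intrinsics, pixels), "rvec" (rotation vector, rad) and "tvec" (3), from world to camera coordinates, as OpenCV has them. Camera axes: x right, y down, z forward; pixel columns grow to the right and rows downward; lengths in m; the calibration is good to about 2 mm. A picture is of the moment at which its call begins: read the wrist's pose just before it. camera_model takes no time and is no camera call; for the wrist camera it gives the pose at the moment of the call.
- ctrl.close_job(): hands the job in, once; it reports no verdict.
Trained networks look in the newest picture that a camera, given by its name, has taken for a name from the list of things; names that differ only in an ending like _2 or _b are one class to them, and where a whole thing is asked for, a point or a joint stands for the part that bears it (a point fixed in the world has none). Each returns a list of dicts, best first, with "p" (0 to 1); they miss things now and then, are a little off and sometimes report something else, mostly with a low value. They report only what shows in the picture. A call takes as long as a camera call.
- ctrl.boxes_of(camera, label): "rect" ([centre column, centre row, width, height] in pixels, round what is visible of it).
- ctrl.trace(camera, label): "pixels" (384x512 bool, what is visible of it) and "rect" ([centre column, centre row, width, height] in pixels, round what is visible of it).
The state is a dict: "t": time; "joints": joint angles; "joint_vel": joint speeds; "effort": joint torques, N m; "ee_pos": TCP position; "ee_rot": TCP orientation; "force": force on the tool from outside, world axes, zero at the start; "moment": the same for the moment, N m; "gripper_width": finger opening in m.
Only numpy, scipy, OpenCV 4.12 (cv2) and the standard library are available. Lean on these libraries where they do the work, as an engineer would, in place of code of your own. Each camera call takes 0.05 s, during which the arm holds its last target.

## Working session

There is one attempt and no reset: what is moved stays moved. The work goes in short steps, Python scripts to look and compute and a tool call to move; the robot and the scene stay as the last step left them, time stands still between calls to the robot, and variables do not carry over. Pictures are saved under pics/ and viewed, and the job is handed in when it is done.

Besides the shell and the picture viewer there is one more tool, called after "Emit:" in YAML: its name, and indented under it one key for each argument. move_arm: Moves the arm, as the interface text tells. Its arguments: {"type":"object","properties":{"steps":{"type":"array"},"newtons":{"type":"number"}},"required":["steps"]}

```bash
mkdir -p pics; ls
python3 - <<'E'
from bench import ctrl
import cv2
s=ctrl.state(); print(s['t'],s['ee_pos'],s['ee_rot'],s['gripper_width'],s['force'])
for n in ['scene','top']:
    im=ctrl.grab_frame(n); cv2.imwrite(f'pics/{n}0.png',im)
    for l in ['choke_grip','throttle_grip','primer_top','choke_unit','spray_can']:
        r=ctrl.boxes_of(n,l); print(n,l,[(round(d['p'],2),[round(float(v),1) for v in d['rect']]) for d in r[:3]])
print(ctrl.state()['t'])
E
```

```text
pics
0.0 [0.17546831 0.59919534 0.23846819] [[-9.59730860e-01  2.80920802e-01 -4.23941695e-04]
 [ 2.80921104e-01  9.59729158e-01 -1.81042075e-03]
 [-1.01715642e-04 -1.85661083e-03 -9.99998271e-01]] 0.08535137217538474 [-0.04349726 -0.30846534 -0.22331872]
scene choke_grip [(0.74, [221.8, 161.7, 18.7, 29.0])]
scene throttle_grip [(0.73, [260.6, 223.8, 17.3, 26.9])]
scene primer_top [(0.59, [380.4, 288.9, 76.9, 45.1]), (0.58, [317.0, 308.6, 26.2, 22.7])]
scene choke_unit [(0.78, [209.2, 189.4, 67.8, 78.5]), (0.35, [317.2, 308.1, 22.4, 25.5])]
scene spray_can [(0.81, [144.8, 167.8, 44.3, 77.3])]
top choke_grip [(0.7, [303.4, 192.6, 15.3, 10.7])]
top throttle_grip [(0.67, [226.8, 185.1, 12.5, 14.5])]
top primer_top [(0.45, [164.7, 190.8, 15.5, 13.2]), (0.31, [256.1, 136.1, 14.3, 30.1])]
top choke_unit [(0.77, [296.1, 181.6, 26.4, 52.8])]
top spray_can [(0.61, [336.7, 141.6, 34.6, 33.7])]
0.6
```

View pics/scene0.png

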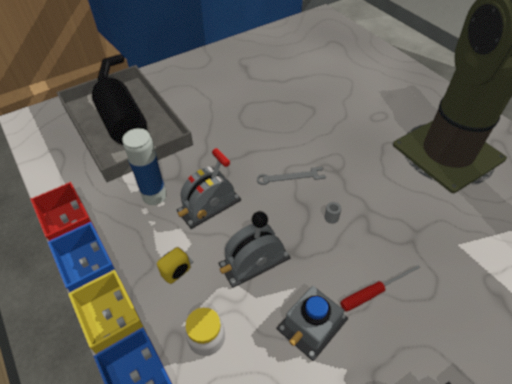

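View pics/top0.png

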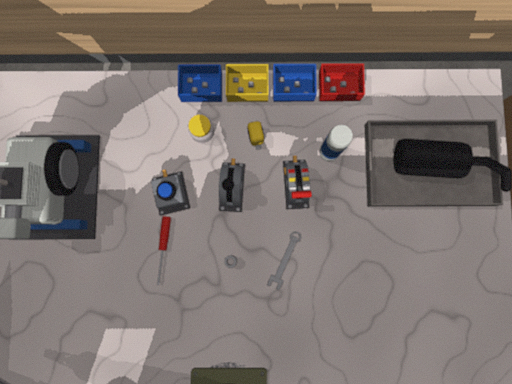

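The scene view shows the choke T-bar (red) at (221,158), the throttle ball at (260,219) and the blue primer at (316,308). In the top view the bar is at (301,195), the ball at (227,184) and the primer at (166,190). Next I'll triangulate.

```bash
cat > h.py <<'E'
import numpy as np, cv2
from bench import ctrl
def cam(n):
    m=ctrl.camera_model(n); K=np.array(m['mtx'],float); R=cv2.Rodrigues(np.array(m['rvec'],float))[0]; t=np.array(m['tvec'],float).ravel(); return K,R,t
def ray(c,u,v):
    K,R,t=c; d=R.T@np.linalg.inv(K)@np.array([u,v,1.]); return -R.T@t,d/np.linalg.norm(d)
def onz(c,u,v,z):
    o,d=ray(c,u,v); return o+d*(z-o[2])/d[2]
def proj(c,P):
    K,R,t=c; p=K@(R@np.asarray(P,float)+t); return p[:2]/p[2]
def tri(c1,p1,c2,p2):
    o1,d1=ray(c1,*p1);o2,d2=ray(c2,*p2)
    A=np.stack([d1,-d2],1); s=np.linalg.lstsq(A,o2-o1,rcond=None)[0]
    a=o1+s[0]*d1;b=o2+s[1]*d2; return (a+b)/2,np.linalg.norm(a-b)
E
python3 - <<'E'
from h import *
c={n:cam(n) for n in ['scene','top']}
ims={n:cv2.imread(f'pics/{n}0.png') for n in c}
def blob(n,kind,roi):
    x0,y0,x1,y1=roi; h=cv2.cvtColor(ims[n][y0:y1,x0:x1],cv2.COLOR_BGR2HSV).astype(int)
    if kind=='red': m=((h[...,0]<8)|(h[...,0]>172))&(h[...,1]>150)&(h[...,2]>90)
    if kind=='blue': m=(abs(h[...,0]-110)<12)&(h[...,1]>150)&(h[...,2]>70)
    k,l,s,ce=cv2.connectedComponentsWithStats(m.astype(np.uint8))
    i=1+np.argmax(s[1:,4]); ys,xs=np.nonzero(l==i)
    pts=np.stack([xs,ys],1)+[x0,y0]; mu=pts.mean(0); w,V=np.linalg.eigh(np.cov(pts.T.astype(float)))
    print(n,kind,mu,s[i],V[:,1],np.sqrt(w)); return mu,V[:,1],pts
rs=blob('scene','red',(205,140,245,180)); rt=blob('top','red',(285,185,320,205))
bs=blob('scene','blue',(295,290,340,330)); bt=blob('top','blue',(150,175,185,205))
print('choke',tri(c['scene'],rs[0],c['top'],rt[0]),onz(c['top'],*rt[0],.135),onz(c['scene'],*rs[0],.135))
for n,r in (('scene',rs),('top',rt)):
    a=onz(c[n],*(r[0]+8*r[1]),.135);b=onz(c[n],*(r[0]-8*r[1]),.135);d=a-b; print('bar yaw',np.degrees(np.arctan2(d[1],d[0])))
print('primer',tri(c['scene'],bs[0],c['top'],bt[0]),onz(c['top'],*bt[0],.08),onz(c['scene'],*bs[0],.08))
print('cams',[(-v[1].T@v[2]) for v in c.values()])
print('thr',tri(c['scene'],(260.,219.),c['top'],(227.,184.)))
for n,roi in (('scene',(160,130,370,350)),('top',(130,120,330,260))):
    x0,y0,x1,y1=roi; cv2.imwrite(f'pics/{n}0z.png',cv2.resize(ims[n][y0:y1,x0:x1],None,fx=2.7 if n=='scene' else 4,fy=2.7 if n=='scene' else 4,interpolation=cv2.INTER_CUBIC))
E
```

```text
scene red [220.61594203 157.05797101] [  8   9  17  17 138] [0.69357667 0.72038282] [1.95120738 5.73285661]
top red [301.1796875 194.0546875] [  7   6  20   7 128] [-0.99916669  0.04081587] [1.93031038 5.40943322]
scene blue [316.67647059 306.99509804] [ 11   6  23  23 408] [-0.75588759 -0.65470143] [5.47882316 5.94779924]
top blue [164.63428571 189.8       ] [  8   8  15  15 175] [0.26071404 0.96541607] [3.69167941 3.79597172]
choke (array([ 0.56150709, -0.19004875,  0.13814866]), np.float64(0.0006143909033001753)) [ 0.56161084 -0.19018193  0.135     ] [ 0.56036511 -0.19305567  0.135     ]
bar yaw 93.36122624334598
bar yaw 92.1331060579129
primer (array([0.58067903, 0.16854819, 0.08140057]), np.float64(0.00036298648546491863)) [0.58072591 0.16899683 0.08      ] [0.58029409 0.16802687 0.08      ]
cams [array([0.83289578, 0.36194986, 0.76072248]), array([ 0.44116131, -0.08545672,  1.19389753])]
thr (array([ 0.58609186, -0.00323762,  0.14950778]), np.float64(7.451778775275244e-05))
```

View pics/top0z.png

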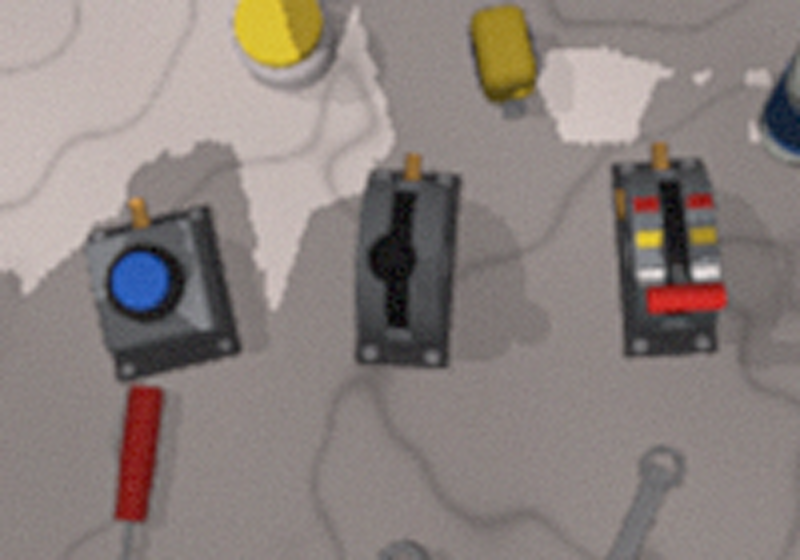

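View pics/scene0z.png

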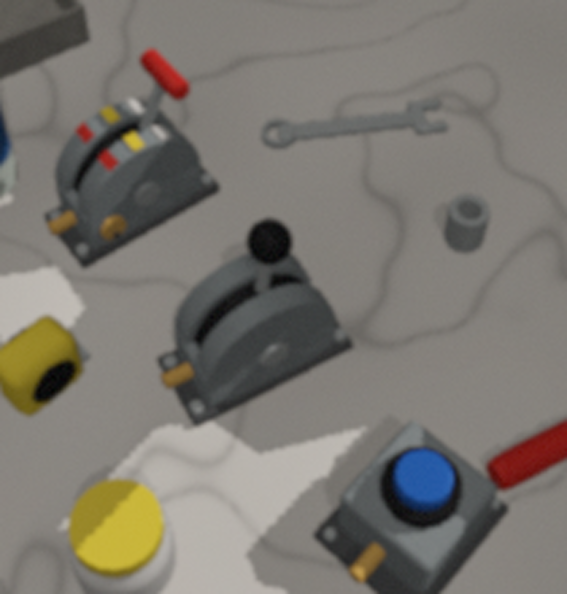

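```bash
cat >> h.py <<'E'
from scipy.spatial.transform import Rotation as Ro
def plan(wps,yaw=None):
    s=ctrl.state(); R=np.array(s['ee_rot']); p=np.array(s['ee_pos'])
    print('t',round(s['t'],2),'p',p.round(4),'F',np.round(s['force'],1),'w',round(s['gripper_width'],4),'toolx deg',round(np.degrees(np.arctan2(R[1,0],R[0,0])),1))
    if yaw is not None:
        y=np.radians(yaw); x=np.array([np.cos(y),np.sin(y),0]); z=np.array([0,0,-1.]); T=np.stack([x,np.cross(z,x),z],1)
        print('rotvec',Ro.from_matrix(R.T@T).as_rotvec().round(3))
    for w in wps: print(w,'->cm',(R.T@(np.array(w)-p)*100).round(2))
E
python3 - <<'E'
from h import *
plan([(.40,.25,.24),(.51,-.192,.24)],182.7)
E
```

```text
t 0.6 p [0.1756 0.5999 0.2393] F [-0.  -0.5 -0.6] w 0.0852 toolx deg 163.7
rotvec [ 0.     0.    -0.332]
(0.4, 0.25, 0.24) ->cm [-31.37 -27.27  -0.07]
(0.51, -0.192, 0.24) ->cm [-54.34 -66.6   -0.07]
```

Emit:
move_arm:
  steps: [0,0,0,-2,-2,0,-1,0,0,-0.05,-5,-4.5,0,-1,0,0,-0.1,-8.5,-7.5,0,-1,0,0,-0.15,-12,-10.5,0,-1,0,0,-0.2,-15.5,-13.5,0,-1,0,0,-0.25,-19,-16.5,0,-1,0,0,-0.3,-22.5,-19.5,0,-1,0,0,-0.332,-25.5,-22.5,0,-1,0,0,-0.332,-28.5,-25,0,-1,0,0,-0.332,-31.5,-27.5,0,-1]
  newtons: 40

```text
t: 1.6
ee_pos: [0.4015, 0.2459, 0.2395]
ee_rot: [[-0.999, -0.047, 0.001], [-0.047, 0.999, 0.0], [-0.001, 0.0, -1.0]]
force: [0.8, 0.4, -0.6]
gripper_width: 0.0002
```

Run:
```python
from h import *
plan([(.51,-.192,.24),(.51,-.192,.128)],182.7)
```

```text
t 1.6 p [0.4015 0.2459 0.2395] F [ 0.8  0.4 -0.6] w 0.0002 toolx deg -177.3
rotvec [ 0.     0.001 -0.   ]
(0.51, -0.192, 0.24) ->cm [ -8.78 -44.25  -0.06]
(0.51, -0.192, 0.128) ->cm [ -8.77 -44.25  11.14]
```

Emit:
move_arm:
  steps: [0,0,0,-0.8,-4,0,-1,0,0,0,-1.7,-8.5,0,-1,0,0,0,-2.7,-13.5,0,-1,0,0,0,-3.7,-18.5,0,-1,0,0,0,-4.7,-23.5,0,-1,0,0,0,-5.7,-28.5,0,-1,0,0,0,-6.7,-33.5,0,-1,0,0,0,-7.6,-38.2,0,-1,0,0,0,-8.4,-42.2,0,-1,0,0,0,-8.8,-44.2,0,-1]

```text
t: 2.6
ee_pos: [0.5103, -0.1972, 0.2393]
ee_rot: [[-0.999, -0.04, 0.001], [-0.04, 0.999, -0.002], [-0.001, -0.002, -1.0]]
force: [-0.1, -0.1, 0.1]
gripper_width: 0.0001
```

Run:
```python
from h import *
im=ctrl.grab_frame('wrist'); cv2.imwrite('pics/w1.png',im)
c=cam('wrist')
for q in [(.5615,-.19,.135)]: print(proj(c,q))
print([(round(d['p'],2),d['rect']) for d in ctrl.boxes_of('wrist','choke_grip')])
im=ctrl.grab_frame('scene'); cv2.imwrite('pics/s1.png',im)
plan([(.51,-.192,.128)],182.7)
```

```text
[265.11671653 245.27452818]
[(0.45, [266.6, 244.5, 53.9, 16.4])]
t 2.75 p [ 0.5101 -0.1931  0.2393] F [-1.   1.  -0.6] w -0.0 toolx deg -177.5
rotvec [ 0.     0.001 -0.004]
(0.51, -0.192, 0.128) ->cm [1.000e-02 1.100e-01 1.113e+01]
```

View pics/w1.png

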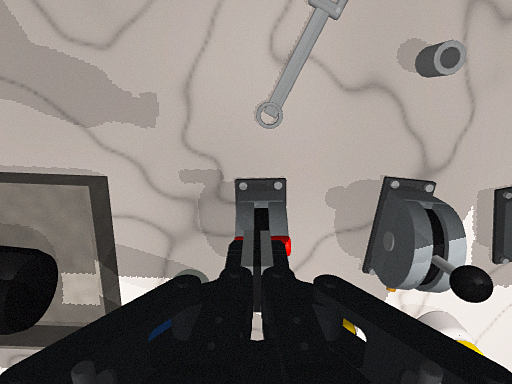

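View pics/s1.png

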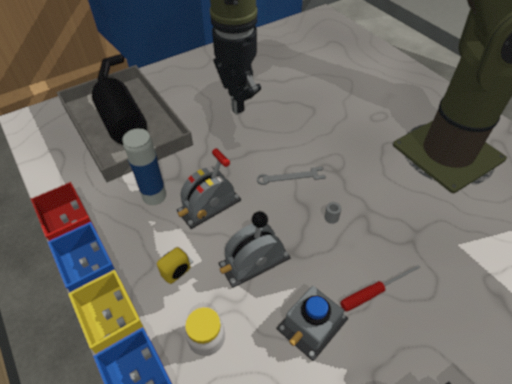

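The wrist image shows the red bar at (265,245) behind the closed fingers, where I predicted it, and the scene view shows the path is clear. I'll descend now.

Emit:
move_arm:
  steps: [0,0,0,0,0,1.5,-1,0,0,0,0,0,3.5,-1,0,0,0,0,0.1,5.5,-1,0,0,0,0,0.1,7.5,-1,0,0,0,0,0.1,9,-1,0,0,0,0,0.1,10.3,-1,0,0,0,0,0.1,11.1,-1,0,0,0,0,0.1,11.1,-1,0,0,0,-0.8,0.1,11.1,-1,0,0,0,-1.5,0.1,11.1,-1]

```text
t: 3.75
ee_pos: [0.5266, -0.1914, 0.1291]
ee_rot: [[-0.999, -0.043, 0.003], [-0.043, 0.999, -0.0], [-0.003, -0.0, -1.0]]
force: [-0.5, 0.8, 0.5]
gripper_width: -0.0002
```

Run:
```python
from h import *
im=ctrl.grab_frame('scene'); cv2.imwrite('pics/s2.png',cv2.resize(im[60:260,120:370],None,fx=3,fy=3))
plan([(.5415,-.191,.128),(.585,-.189,.128),(.6285,-.187,.128),(.634,-.187,.128)],182.7)
```

```text
t 3.8 p [ 0.5283 -0.1912  0.1292] F [ 1.9 -0.   0.1] w 0.0002 toolx deg -177.5
rotvec [-0.     0.005 -0.003]
(0.5415, -0.191, 0.128) ->cm [-1.31 -0.04  0.13]
(0.585, -0.189, 0.128) ->cm [-5.67 -0.03  0.15]
(0.6285, -0.187, 0.128) ->cm [-10.02  -0.02   0.18]
(0.634, -0.187, 0.128) ->cm [-10.57  -0.05   0.18]
```

View pics/s2.png

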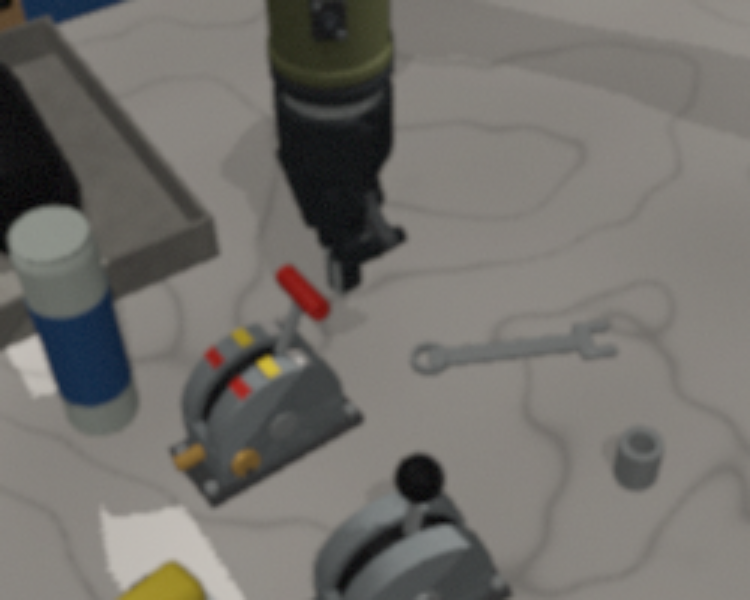

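The fingertips are right behind the bar, level with it and clear of the throttle. Time to push.

Emit:
move_arm:
  steps: [0,0,0,-0.6,0,0.1,-1,0,0,0,-1.3,0,0.1,-1,0,0,0,-2.2,0,0.1,-1,0,0,0,-3.2,0,0.1,-1,0,0,0,-4.2,0,0.1,-1,0,0,0,-5.2,0,0.1,-1,0,0,0,-6.2,0,0.1,-1,0,0,0,-7.2,0,0.1,-1,0,0,0,-8.2,0,0.1,-1,0,0,0,-9,0,0.1,-1]

```text
t: 4.8
ee_pos: [0.6196, -0.187, 0.1286]
ee_rot: [[-0.999, -0.044, 0.006], [-0.044, 0.999, 0.0], [-0.006, 0.0, -1.0]]
force: [-0.1, -0.4, 0.5]
gripper_width: 0.0005
```

Run:
```python
from h import *
im=ctrl.grab_frame('scene'); cv2.imwrite('pics/s3.png',cv2.resize(im[60:260,120:370],None,fx=3,fy=3))
plan([(.6285,-.187,.128),(.634,-.187,.128)],182.7)
```

```text
t 4.85 p [ 0.6214 -0.1866  0.1289] F [ 1.8 -0.5 -0.1] w -0.0 toolx deg -177.5
rotvec [ 0.     0.009 -0.003]
(0.6285, -0.187, 0.128) ->cm [-0.71 -0.07  0.1 ]
(0.634, -0.187, 0.128) ->cm [-1.26 -0.09  0.1 ]
```

View pics/s3.png

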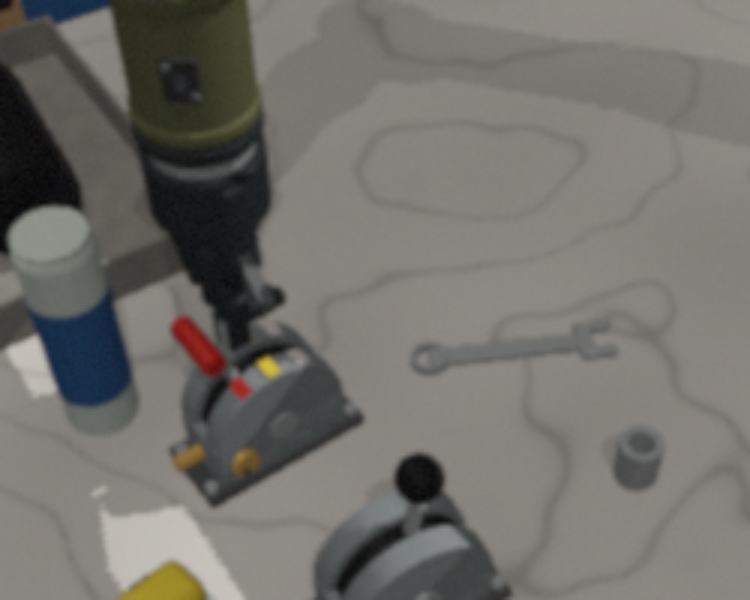

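The lever looks to have snapped across to the red mark. A gentle extra nudge should confirm the stop.

Emit:
move_arm:
  steps: [0,0,0,-0.2,0,0,-1,0,0,0,-0.4,0,0,-1,0,0,0,-0.6,0,0,-1,0,0,0,-0.7,0,0,-1,0,0,0,-0.8,0,0,-1,0,0,0,-0.9,0,0,-1,0,0,0,-1,0,0,-1,0,0,0,-1,0,0,-1,0,0,0,-1,0,0,-1,0,0,0,-1,0,0,-1]

```text
t: 5.85
ee_pos: [0.6271, -0.1864, 0.1285]
ee_rot: [[-0.999, -0.044, 0.0], [-0.044, 0.999, 0.0], [-0.0, 0.0, -1.0]]
force: [-8.2, 0.7, 6.0]
gripper_width: 0.0003
```

Run:
```python
from h import *
plan([(.60,-.188,.128),(.60,-.188,.24),(.58,.168,.24)],182.7)
```

```text
t 5.85 p [ 0.6271 -0.1864  0.1285] F [-8.2  0.7  6. ] w 0.0003 toolx deg -177.5
rotvec [ 0.     0.    -0.003]
(0.6, -0.188, 0.128) ->cm [ 2.71 -0.04  0.05]
(0.6, -0.188, 0.24) ->cm [  2.71  -0.03 -11.15]
(0.58, 0.168, 0.24) ->cm [  3.15  35.62 -11.13]
```

Contact is solid at x = 0.627 against a predicted 0.6285, with 8 N of resistance, so that's the hard stop. I'll back off, lift and head for the primer.

Emit:
move_arm:
  steps: [0,0,0,1,0,0,-1,0,0,0,2.2,0,0,-1,0,0,0,2.7,0,-0.5,-1,0,0,0,2.7,0,-3,-1,0,0,0,2.7,0,-6,-1,0,0,0,2.7,0,-9,-1,0,0,0,2.7,0,-11,-1,0,0,0,2.8,3,-11.2,-1,0,0,0,2.8,7,-11.2,-1,0,0,0,2.9,11,-11.2,-1]

```text
t: 6.85
ee_pos: [0.5943, -0.077, 0.2416]
ee_rot: [[-0.999, -0.042, 0.003], [-0.042, 0.999, 0.001], [-0.003, 0.001, -1.0]]
force: [-0.9, 0.9, -0.0]
gripper_width: 0.0
```

Run:
```python
from h import *
plan([(.58,.1685,.24),(.58,.1685,.12)],182.7)
```

```text
t 6.85 p [ 0.5943 -0.077   0.2416] F [-0.9  0.9 -0. ] w 0.0 toolx deg -177.6
rotvec [ 0.001  0.003 -0.005]
(0.58, 0.1685, 0.24) ->cm [ 0.39 24.59  0.17]
(0.58, 0.1685, 0.12) ->cm [ 0.43 24.58 12.17]
```

Emit:
move_arm:
  steps: [0,0,0,0.1,3,0,-1,0,0,0,0.1,7,0,-1,0,0,0,0.2,11,0,-1,0,0,0,0.3,15,0,-1,0,0,0,0.3,19,0,-1,0,0,0,0.4,22,0.1,-1,0,0,0,0.4,24,0.2,-1,0,0,0,0.4,24.6,0.2,-1,0,0,0,0.4,24.6,0.2,-1,0,0,0,0.4,24.6,0.2,-1]

```text
t: 7.85
ee_pos: [0.5805, 0.1668, 0.2399]
ee_rot: [[-0.999, -0.04, 0.004], [-0.04, 0.999, -0.001], [-0.004, -0.001, -1.0]]
force: [-0.9, -0.8, -0.7]
gripper_width: -0.0002
```

Run:
```python
from h import *
plan([],182.7)
ims={}
c={n:cam(n) for n in ['scene','top']}
for n in ['scene','wrist','top']:
    ims[n]=ctrl.grab_frame(n); cv2.imwrite(f'pics/{n}4.png',ims[n])
def blob(n,kind,roi):
    x0,y0,x1,y1=roi; h=cv2.cvtColor(ims[n][y0:y1,x0:x1],cv2.COLOR_BGR2HSV).astype(int)
    m=((h[...,0]<8)|(h[...,0]>172))&(h[...,1]>150)&(h[...,2]>90)
    k,l,s,ce=cv2.connectedComponentsWithStats(m.astype(np.uint8)); i=1+np.argmax(s[1:,4]); return ce[i]+[x0,y0]
a=blob('scene',0,(170,150,210,200));b=blob('top',0,(280,150,330,185))
P,e=tri(c['scene'],a,c['top'],b);print(a,b,P,e, onz(c['top'],*b,.135))
print('primer in wrist',proj(cam('wrist'),(.5807,.1685,.0805)))
cv2.imwrite('pics/s4z.png',cv2.resize(ims['scene'][130:350,160:370],None,fx=2.7,fy=2.7))
```

```text
t 7.85 p [0.5805 0.1668 0.2399] F [-0.9 -0.8 -0.7] w -0.0002 toolx deg -177.7
rotvec [-0.001  0.004 -0.007]
[185.36734694 175.93877551] [298.36190476 160.28571429] [ 0.64823271 -0.18423034  0.13717005] 0.00016105213446408688 [ 0.64858783 -0.18438961  0.135     ]
primer in wrist [257.88793238 174.32001691]
```

View pics/s4z.png

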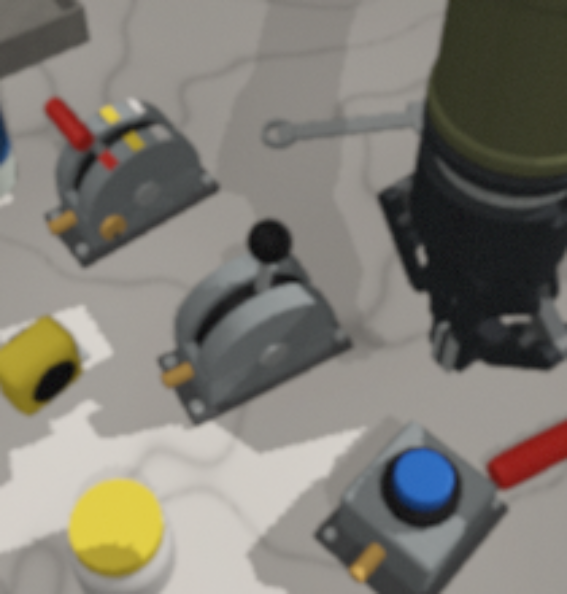

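View pics/wrist4.png

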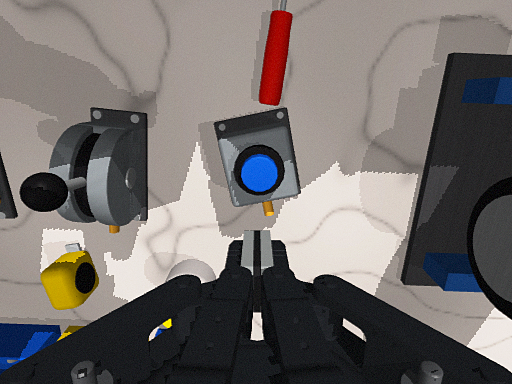

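The choke bar measures (0.648, -0.184), which is 87 mm of travel and matches full choke. The throttle ball hasn't moved. The primer shows at (259,174) in the wrist view, where predicted, so I'll descend to just above it.

Emit:
move_arm:
  steps: [0,0,0,0,0.1,2,-1,0,0,0,0,0.1,5,-1,0,0,0,0,0.1,8,-1,0,0,0,0,0.1,10.5,-1,0,0,0,0,0.1,12.5,-1,0,0,0,0,0.1,13.7,-1,0,0,0,0,0.1,14,-1,0,0,0,0,0.1,14,-1,0,0,0,0,0.1,14,-1,0,0,0,0,0.1,14,-1]

```text
t: 9.0
ee_pos: [0.5816, 0.1679, 0.1008]
ee_rot: [[-0.999, -0.039, 0.006], [-0.039, 0.999, 0.0], [-0.006, 0.0, -1.0]]
force: [0.1, 0.2, -0.2]
gripper_width: -0.0001
```

Run:
```python
from h import *
plan([(.5807,.1685,.0885),(.5807,.1685,.0785)],182.7)
im=ctrl.grab_frame('scene'); cv2.imwrite('pics/s5.png',cv2.resize(im[200:380,220:420],None,fx=3,fy=3))
```

```text
t 9.0 p [0.5816 0.1679 0.1008] F [ 0.1  0.2 -0.2] w -0.0001 toolx deg -177.7
rotvec [ 0.     0.006 -0.008]
(0.5807, 0.1685, 0.0885) ->cm [0.09 0.07 1.23]
(0.5807, 0.1685, 0.0785) ->cm [0.1  0.07 2.23]
```

View pics/s5.png

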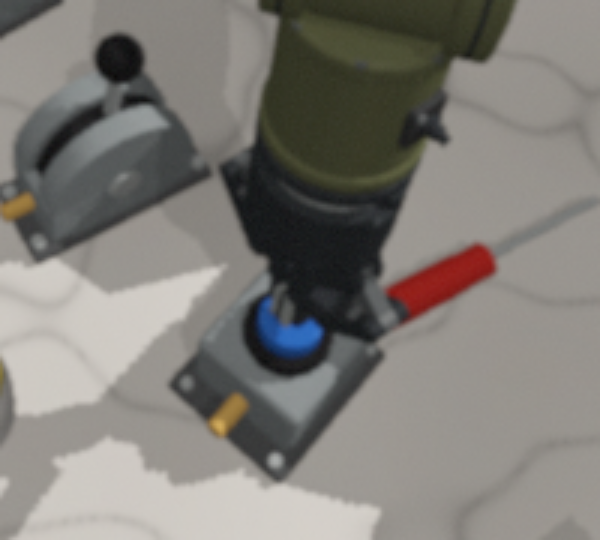

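The fingertips are centred above the blue button. Pressing now.

Emit:
move_arm:
  steps: [0,0,0,0.1,0.05,0.5,-1,0,0,0,0.1,0.05,1,-1,0,0,0,0.1,0.05,1.3,-1,0,0,0,0.1,0.05,1.6,-1,0,0,0,0.1,0.05,1.9,-1,0,0,0,0.1,0.05,2.1,-1,0,0,0,0.1,0.05,2.3,-1,0,0,0,0.1,0.05,2.4,-1,0,0,0,0.1,0.05,2.4,-1,0,0,0,0.1,0.05,2.4,-1]

```text
t: 10.05
ee_pos: [0.5808, 0.1686, 0.0815]
ee_rot: [[-0.999, -0.039, 0.008], [-0.039, 0.999, -0.0], [-0.008, -0.0, -1.0]]
force: [-9.6, -2.5, 40.1]
gripper_width: 0.0002
```

Run:
```python
from h import *
plan([(.5807,.1685,.0765)],182.7)
```

```text
t 10.05 p [0.5808 0.1686 0.0815] F [-9.6 -2.5 40.1] w 0.0002 toolx deg -177.7
rotvec [-0.001  0.008 -0.008]
(0.5807, 0.1685, 0.0765) ->cm [ 0.01 -0.01  0.5 ]
```

Run:
```python
from h import *
im=ctrl.grab_frame('scene'); cv2.imwrite('pics/s6.png',cv2.resize(im[260:370,260:380],None,fx=5,fy=5))
```

```text
(no output)
```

View pics/s6.png

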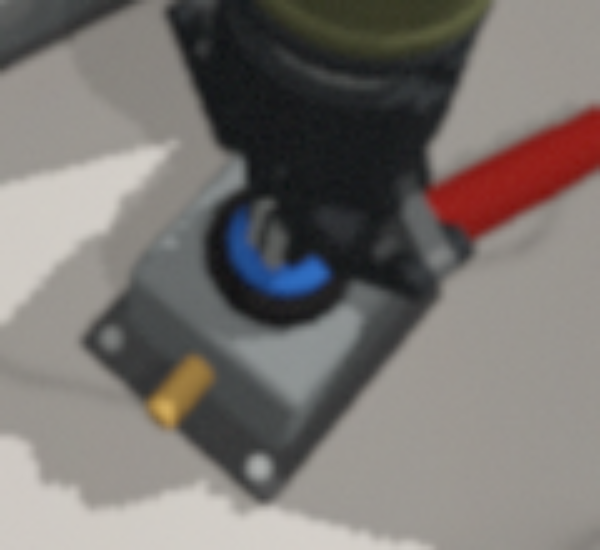

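The fingertip sits within the blue, and the button is sunk into its housing. At 40 N, well over the 6 N spring, it's at the bottom. Lifting off.

Emit:
move_arm:
  steps: [0,0,0,0,0,-0.4,-1,0,0,0,0,0,-0.9,-1,0,0,0,0,0,-1.5,-1,0,0,0,0,0,-3,-1,0,0,0,0,0,-5,-1,0,0,0,0,0,-8,-1,0,0,0,0,0,-11,-1,0,0,0,0,0,-14,-1,0,0,0,0,0,-16,-1,0,0,0,0,0,-16,-1]

```text
t: 11.1
ee_pos: [0.5813, 0.1695, 0.245]
ee_rot: [[-0.999, -0.039, 0.014], [-0.039, 0.999, 0.002], [-0.014, 0.002, -1.0]]
force: [0.9, 0.3, -0.7]
gripper_width: -0.0
```

Run:
```python
from h import *
plan([])
for n in ['scene','wrist']:
    im=ctrl.grab_frame(n); cv2.imwrite(f'pics/{n}7.png',im)
    h0=cv2.imread('pics/scene0.png')
    if n=='scene':
        for I in (h0,im):
            h=cv2.cvtColor(I[290:330,295:340],cv2.COLOR_BGR2HSV).astype(int); m=(abs(h[...,0]-110)<12)&(h[...,1]>150)&(h[...,2]>70); ys,xs=np.nonzero(m); print(len(xs),xs.mean()+295,ys.mean()+290)
```

```text
t 11.1 p [0.5813 0.1695 0.245 ] F [ 0.9  0.3 -0.7] w -0.0 toolx deg -177.8
408 316.6764705882353 306.9950980392157
418 316.4306220095694 307.3038277511962
```

View pics/scene7.png

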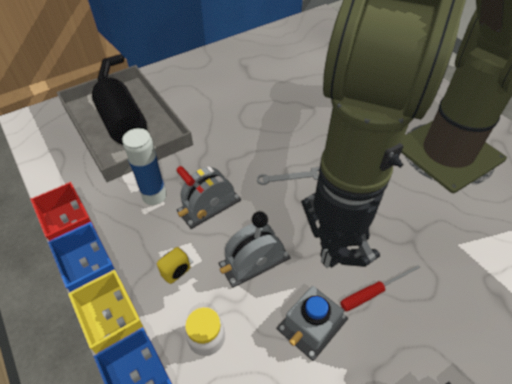

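The choke bar is at the red mark at (188,177), and the button is back up at (316,307). The throttle ball is still at (260,219) and nothing else has moved. Handing in.

```bash
python3 -c "
from bench import ctrl
print(ctrl.close_job())"
```

```text
the job is handed in; nothing more can be done
None
```

The choke is at full and the primer has been pressed and released, in that order. I handed the job in at about 11 s of the 42 s allowed.

- **Choke:** I pushed the bar with the closed fingertips to the hard stop, which resisted with about 8 N. The bar's position afterwards showed 87 mm of travel, as expected for full choke.
- **Primer:** I pressed until the button bottomed out. It read 40 N, more than the roughly 6 N needed, because I overtravelled slightly. Measured travel was about 8 mm of the nominal 9 mm, within the roughly 2 mm camera accuracy. The last picture shows the button back up where it started, to within half a pixel.
- **Everything else:** The throttle ball, tools and cans look unmoved in the last scene picture. The gripper ended about 15 cm above the primer, touching nothing.

No check failed.

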